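# Trace a safety edge for dead spots

## Task

Check the L-shaped safety edge for dead spots: set the fingertips on its black strip at the end beside the round connector, then run them along the strip, round the corner and on to the other end, keeping the strip lightly pressed in all the way, neither lifting off nor pushing it down to its stop. Finish while still holding the strip lightly pressed with the fingertips at that other end. Pinch, lift and shift nothing, and leave the straight safety edge and the loose parts alone.

Things in the scene. Friction and masses are not known exactly. Their poses are not given: they have to be found in the camera images.
- bent_edge: L-shaped safety edge: loose aluminium channel (34 mm wide, 22 mm high, 0.9 kg) with a black strip 18 mm wide, its top 44 mm above the bench. Origin: underside, middle of the L's bounding rectangle; z up. Strip centre line in its x, y: (-55, 70) mm, corner (-55, -70), (55, -70). A round black connector, 24 mm high, sticks out in +y beyond the first end; the other end is bare.
- strip_start (a point): on the centre line of the L-shaped edge's strip, on its top surface, 9 mm before the end beside the connector; moves down with the strip
- strip_corner (a point): the same at the corner of the L, where the two centre lines meet
- strip_end (a point): the same 9 mm before the bare end
- bent_edge_strip (a joint): how far the L-shaped edge's strip is pressed in, m: 0 at rest, 0.012 at its stop. The whole strip sinks level wherever it is pressed; a spring pushes it back, with about 1.2 N to start moving and 0.6 N more for each mm (about 5 N at 6 mm). About 2 to 9 mm is a light press.
- straight_edge: straight safety edge, the same make: loose aluminium channel (34 mm wide, 22 mm high, 0.9 kg) with a black strip 18 mm wide, its top 44 mm above the bench. Origin on the underside in the middle of its strip, z up; the strip is 148 mm long along y, connector at +y. Not to be used.
- straight_edge_strip (a joint): how far the straight edge's strip is pressed in, m: 0 at rest; leave it so
- elbow: white push-in elbow fitting, 37x37x18 mm, lying loose in the inside corner of the L; origin at its underside. Leave it.
- tap: small white spare tap, 30x89x27 mm, lying loose beside the straight edge; origin at its underside. Leave it.
- meter: white pen-shaped water meter, 29x160x20 mm, lying loose on the bench; origin at its underside. Leave it.

How it is judged:
By the outcome, as a careful person would: the job done as asked, in the order asked, and still so for the second after the job is handed in, while the arm keeps its last pose, push and grip.
It also fails if it takes over 48 s, if anything falls off the work surface, if the arm or the gripper's body presses on something with over 40 N, if the wrist force passes 120 N, or if a joint passes its speed limit or range.

## Robot

A 7-joint arm with a two-finger parallel gripper is mounted at the origin on the work surface; the furniture and walls round the work are solid. World frame = base frame: x ahead of the robot, y to its left, z up, the work surface at z = 0. Lengths are in m, angles in rad, forces in N, time in s.
With the tool pointing down it reaches from about 0.425 to 0.925 m from the base axis. Payload 6.8 kg.
Tool frame: the origin (TCP) lies between the finger pads; the fingertips stand 11 mm ahead of it and the grasp point (between the pads) lies 8 mm behind it; z points along the fingers, y is the line along which they close (so a half turn about z gives the same grasp; the last joint's range is limited). The gripper opens to 85 mm and grips with 20 to 120 N. Pads are 22 mm wide; open, the fingers measure 114 mm over their backs; the gripper's body (76 mm by 85 mm) begins 54 mm behind the grasp point. The pads swing forward as they close: fully open they stand 13 mm farther back than shut.
Start: joints at [1.229, 0.477, 0.022, 1.555, -0.011, 1.109, -0.083], TCP at [0.156, -0.657, 0.219] pointing down, gripper open.
Joint ranges: [-2.96, 2.96], [-0.34, 2.1], [-1.41, 1.46], [0.24, 2.44], [-1.37, 4.51], [0.17, 1.92], [-2.96, 2.96]. Speed limits (rad/s): [2.39, 2.39, 3.14, 3.14, 3.14, 3.14, 3.14].

## Interface

Orientations are given as a rotation vector (axis times angle).
In Python, from bench import r gives the robot as it stands.
- The arm moves only by the tool send_rows, never from a script. Its argument "deltas" is a list of rows, each an object of numbers: "dx", "dy", "dz": the shift along the world's x, y, z in mm; "rx", "ry", "rz": the turn, a rotation vector about the world's x, y, z in degrees. A call has 1 to 5 rows; each row is the pose to reach, as a shift and turn from the pose commanded when the call began; what a row does not reach only later rows make up. A row lasts 1/12 s, in which the tool goes at most 41.7 mm and 7.16 degrees, less where a joint would pass 70% of its speed; a pose out of reach is approached as far as the arm can. A call with a gripper value outside its range is refused whole. "jaw" is the finger opening in mm, from 0 to 85.4, set as the call begins (left out, the last holds). The fingers move at their own pace and stop on an object; "newtons" is the grip in N (left out, the last holds). Time passes only in rows, so rows that repeat a pose let the fingers close. It gives the time, the measured TCP pose, the force, the opening and the grip force at its end, in the units of the state.
- r.get_obs(): the state, without advancing time (a new reading comes with each control period).
- r.grab_frame(name): name is "scene" or "top" or "wrist"; returns a dict with "frame" (480x640x3 uint8, blue, green, red), "z_map" (480x640 float32, m along the optical axis (not along the pixel's ray), 0 where there is no reading), "vertical_fov" (degrees; the focal length in pixels is half the picture's height over the tangent of half this angle, whatever the lens; pixels are square), "cx", "cy" (the principal point, pixels), "distortion" ([k1, k2, p1, p2, k3] as OpenCV has them; the pictures are not rectified), "xyz" and "orientation" of the camera in the world. Camera axes: x right, y down, z forward; pixel columns grow to the right and rows downward; lengths in m; the calibration is good to about 2 mm. A picture is of the moment at which its call begins.
- r.hand_in(): hands the job in; it is judged then, once.
The state is a dict: "clock": time; "joints": joint angles; "qvel": joint speeds; "tau": joint torques, N m; "tcp_pos": TCP position; "orientation": TCP orientation; "contact_force": force on the tool from outside, world axes, zero at the start; "moment": the same for the moment, N m; "grip_width": finger opening in m; "gripper_force": force on a finger pad.
Only numpy, scipy, OpenCV 4.12 (cv2) and the standard library are available. Lean on these libraries where they do the work, as an engineer would, in place of code of your own. Each camera call takes 0.05 s, during which the arm holds its last target. There are 200 camera calls.

## Working session

There is one attempt and no reset: what is moved stays moved. The work goes in short steps, Python scripts to look and compute and a tool call to move; the robot and the scene stay as the last step left them, time stands still between calls to the robot, and variables do not carry over. Pictures are saved under pics/ and viewed, at most 10 in all, crops included, and the job is handed in when it is done.

Besides the shell and the picture viewer there is one more tool, called after "Call:" as a command line: name --argument value ..., lists and objects as JSON in quotes. send_rows: Moves the arm, as the interface text tells. Its arguments: {"type":"object","properties":{"deltas":{"type":"array","items":{"type":"object","properties":{"dx":{"type":"number"},"dy":{"type":"number"},"dz":{"type":"number"},"rx":{"type":"number"},"ry":{"type":"number"},"rz":{"type":"number"}}}},"jaw":{"type":"number"},"newtons":{"type":"number"}},"required":["deltas"]}

```bash
mkdir -p pics
cat > h.py <<'E'
import numpy as np,cv2
from scipy.spatial.transform import Rotation as R
from bench import r
def shot(n):
    f=r.grab_frame(n); fl=240/np.tan(np.radians(f["vertical_fov"])/2)
    f["K"]=np.array([[fl,0,f["cx"]],[0,fl,f["cy"]],[0,0,1.]]); o=np.array(f["orientation"])
    f["R"]=R.from_rotvec(o).as_matrix() if o.size==3 else (o if o.shape==(3,3) else R.from_quat(o).as_matrix())
    f["t"]=np.array(f["xyz"]); return f
def rays(f,uv):
    p=cv2.undistortPoints(np.array(uv,float).reshape(-1,1,2),f["K"],np.array(f["distortion"],float)).reshape(-1,2)
    return np.c_[p,np.ones(len(p))]
def plane(f,uv,z):
    d=rays(f,uv)@f["R"].T; return f["t"]+d*((z-f["t"][2])/d[:,2])[:,None]
E
python3 - <<'E'
from h import *
o=r.get_obs()
for k,v in o.items(): print(k,np.round(v,3))
for n in("scene","top","wrist"):
    f=shot(n); cv2.imwrite(f"pics/{n}0.png",f["frame"]); print(n,f["t"],f["orientation"],f["vertical_fov"],f["distortion"],f["z_map"].max())
E
```

```text
clock 0.0
joints [ 1.229  0.478  0.022  1.556 -0.012  1.109 -0.083]
qvel [ 0.001 -0.     0.001 -0.002  0.     0.001  0.001]
tau [-0.0000e+00 -5.9646e+01  1.6080e+00 -2.8120e+01  1.2000e-02  9.0000e-03
  0.0000e+00]
tcp_pos [ 0.156 -0.656  0.218]
orientation [-3.118e+00 -3.660e-01  1.000e-03]
contact_force [-0.901  0.44  -0.181]
moment [ 0.014 -0.047  0.019]
gripper_force 0.0
grip_width 0.085
scene [-0.10425149  0.56700377  0.85349632] [-1.1030286   2.35614698 -1.039909  ] 43.906412622272754 [-0.17132345  0.          0.          0.          0.        ] 3.2263935
top [3.61120592e-01 3.16937935e-04 1.31926666e+00] [-2.14013292  2.16430279 -0.14058711] 44.326116613230425 [-0.09124217  0.          0.          0.          0.        ] 2.2689366
wrist [ 0.22763935 -0.63835157  0.37220989] [ 2.27996864 -1.7982446  -0.26283973] 68.20900957870779 [-0.04622386  0.          0.          0.          0.        ] 1.4293909
```

View pics/top0.png

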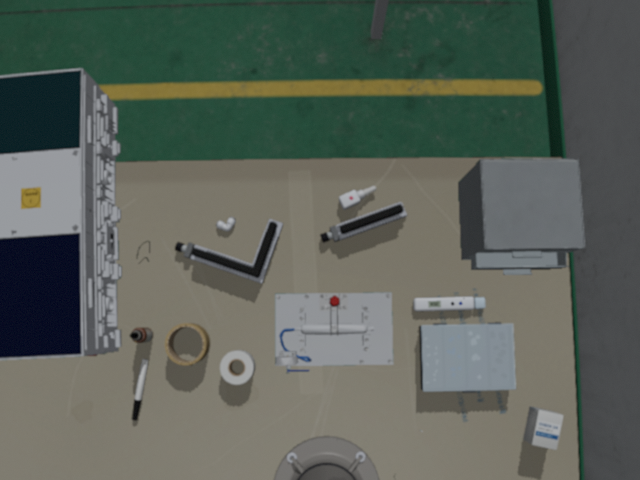

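View pics/scene0.png

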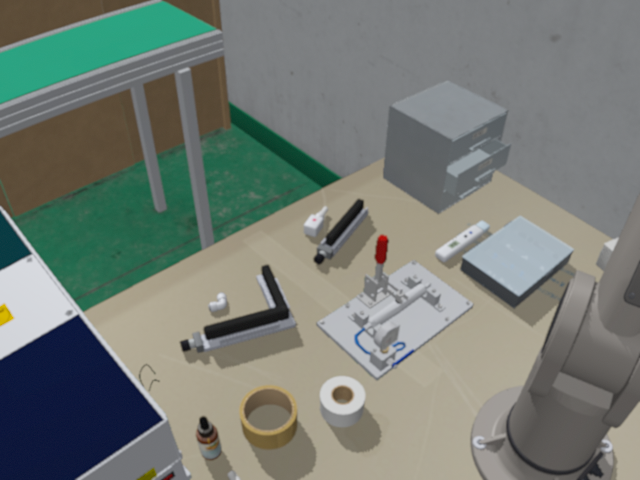

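The top view shows the L with its connector at (182,247), its corner at about (259,270) and its bare end at (273,228). The elbow is at (226,225), and the straight edge is at right, around (370,222). The scene view agrees: connector at (188,345), corner at (287,313), bare end at (267,270).

```bash
cat > m.py <<'E'
from h import *
def fit(f,guess,thr=60):
    # guess: world xy of start,corner,end; fits the strip's two centre lines on plane z=.044
    g=f["frame"].max(2); v,u=np.nonzero(g<thr); P=plane(f,np.c_[u,v],.044)[:,:2]
    S,C,E=[np.array(a,float) for a in guess]
    for _ in range(5):
        out=[]
        for A in(S,E):
            d=(A-C)/np.linalg.norm(A-C); n=np.array([-d[1],d[0]]); q=P-C
            s,w=q@d,q@n; L=np.linalg.norm(A-C)
            m=(abs(w)<.016)&(s>.02)&(s<L-.02)
            vx,vy,x,y=cv2.fitLine(P[m].astype(np.float32),cv2.DIST_L2,0,1e-4,1e-4).ravel()
            d2=np.array([vx,vy]); d2*=np.sign(d2@d); out.append((np.array([x,y]),d2,m.sum(),np.std(w[m])))
        (p,a,n1,w1),(q,b,n2,w2)=out
        C=p+a*np.linalg.solve(np.c_[a,-b],q-p)[0]; S=C+.14*a; E=C+.11*b
    ext=[]
    for d in(a,b):
        q=P-C; n=np.array([-d[1],d[0]]); m=(abs(q@n)<.005)&(q@d>0)&(q@d<.17); h,e=np.histogram(q[m]@d,bins=np.arange(0,.172,.003)); ext.append(h)
    print("S",S.round(4),"C",C.round(4),"E",E.round(4),"angle",np.degrees(np.arccos(a@b)).round(2),"width",w1*12**.5,w2*12**.5,n1,n2)
    for h in ext: print(h)
    return S,C,E
E
python3 - <<'E'
from m import *
f=shot("top"); g=plane(f,[(193,250),(259,270),(273,228)],.044)[:,:2]; print(g)
z=f["z_map"]; print([float(z[v,u]) for u,v in((225,261),(267,248),(300,250))], f["t"][2])
fit(f,g)
f=shot("scene"); g=plane(f,[(205,335),(287,313),(267,270)],.044)[:,:2]; print(g)
fit(f,g)
E
```

```text
[[0.52448391 0.28512395]
 [0.47902204 0.13981793]
 [0.57117491 0.10931102]]
[1.2839850187301636, 1.286197304725647, 1.3344486951828003] 1.3192666621875067
S [0.5201 0.2788] C [0.4734 0.1469] E [0.5771 0.1102] angle 89.96 width 0.016343090609944017 0.01787575935902189 340 259
[6 7 6 7 6 7 6 6 7 5 6 7 6 5 7 6 5 6 8 6 5 8 6 6 7 7 6 6 7 6 6 6 7 5 6 6 6
 6 6 7 5 6 7 7 6 5 8 6 6 6 3 0 0 0 0 0 0]
[9 5 8 6 6 6 6 6 6 6 6 8 5 7 7 6 5 8 5 5 8 5 6 7 7 5 7 6 6 5 7 6 5 7 6 7 6
 6 4 0 0 0 0 0 0 0 0 0 0 0 0 0 0 0 0 0 0]
[[0.5081684  0.29455047]
 [0.45736584 0.15351975]
 [0.56700446 0.11619373]]
S [0.51   0.2887] C [0.4628 0.1569] E [0.5664 0.1199] angle 89.94 width 0.029877322395564943 0.015644568780993608 738 235
[8 7 7 8 7 7 8 6 8 7 7 8 7 7 7 8 7 7 8 7 7 8 7 8 8 6 8 8 7 8 7 8 7 7 8 7 9
 6 9 7 7 8 7 8 8 9 6 9 0 0 0 0 0 0 0 0 0]
[8 6 7 8 7 6 7 6 8 7 7 7 6 6 7 7 7 7 6 6 6 6 6 7 6 7 6 6 6 5 7 6 5 6 6 6 5
 6 5 6 5 1 0 0 0 0 0 0 0 0 0 0 0 0 0 0 0]
```

Run:
```python
from h import *
f=shot("top"); z=f["z_map"]
def P(u,v):
    return (f["t"]+(rays(f,[(u,v)])*z[v,u])@f["R"].T)[0].round(3)
for n,u,v in[("bench",300,250),("strip1",225,261),("strip2",267,248),("cab",530,210),("cabcorner",485,245),("box",468,357),("fixture",335,301),("ring",187,330),("roll",237,355),("machine",60,190),("machedge",105,240),("white box",547,430)]: print(n,P(u,v))
ys=np.array([(u,v) for v in range(150,460,4) for u in range(110,600,4)])
X=np.array([P(u,v) for u,v in ys]); m=X[:,2]>.09
print("tall x",X[m].min(0),X[m].max(0)); c=X[m&(X[:,1]<-.1)]; print(c.min(0),c.max(0)); c=X[m&(X[:,1]>.0)]; print(c[::8])
```

```text
bench [0.527 0.052 0.003]
strip1 [0.5   0.215 0.042]
strip2 [0.527 0.123 0.042]
cab [ 0.576 -0.406  0.199]
cabcorner [ 0.508 -0.312  0.202]
box [ 0.286 -0.31   0.038]
fixture [ 0.406 -0.022  0.162]
ring [ 0.35   0.306 -0.   ]
roll [0.297 0.187 0.043]
machine [0.626 0.517 0.206]
machedge [0.54  0.46  0.104]
white box [ 0.13  -0.469  0.061]
tall x [ 0.284 -0.512  0.091] [0.682 0.404 1.319]
[ 0.459 -0.512  0.091] [ 0.682 -0.31   0.206]
[[0.343 0.404 0.095]
 [0.285 0.086 0.103]]
```

Call:
send_rows --deltas '[{"dz": 40},{"dz": 80},{"dz": 120},{"dz": 160},{"dz": 200}]' --jaw 0 --newtons 20

```text
$.deltas[0]: bad value
```

Call:
send_rows --deltas '[{"dx": 0,"dy": 0,"dz": 40,"rx": 0,"ry": 0,"rz": 0},{"dx": 0,"dy": 0,"dz": 80,"rx": 0,"ry": 0,"rz": 0},{"dx": 10,"dy": 10,"dz": 120,"rx": 0,"ry": 0,"rz": 0},{"dx": 30,"dy": 30,"dz": 150,"rx": 0,"ry": 0,"rz": 6},{"dx": 55,"dy": 55,"dz": 170,"rx": 0,"ry": 0,"rz": 12}]' --jaw 0 --newtons 20

```text
clock: 0.72
tcp_pos: [0.2097, -0.6033, 0.3926]
orientation: [3.06, 0.689, -0.001]
contact_force: [1.3, -0.4, 0.9]
grip_width: 0.0256
gripper_force: 0.0
```

Call:
send_rows --deltas '[{"dx": 25,"dy": 30,"dz": 0,"rx": 0,"ry": 0,"rz": 5},{"dx": 50,"dy": 60,"dz": 0,"rx": 0,"ry": 0,"rz": 10},{"dx": 75,"dy": 90,"dz": 0,"rx": 0,"ry": 0,"rz": 15},{"dx": 100,"dy": 120,"dz": 0,"rx": 0,"ry": 0,"rz": 20},{"dx": 125,"dy": 150,"dz": 0,"rx": 0,"ry": 0,"rz": 25}]'

```text
clock: 1.13
tcp_pos: [0.3372, -0.45, 0.3889]
orientation: [2.839, 1.343, -0.0]
contact_force: [0.1, -0.5, -0.2]
grip_width: 0.0002
gripper_force: 0.0
```

Call:
send_rows --deltas '[{"dx": 20,"dy": 35,"dz": 0,"rx": 0,"ry": 0,"rz": 5},{"dx": 40,"dy": 70,"dz": 0,"rx": 0,"ry": 0,"rz": 10},{"dx": 60,"dy": 105,"dz": 0,"rx": 0,"ry": 0,"rz": 15},{"dx": 75,"dy": 142,"dz": 0,"rx": 0,"ry": 0,"rz": 20},{"dx": 85,"dy": 180,"dz": 0,"rx": 0,"ry": 0,"rz": 25}]'

```text
clock: 1.55
tcp_pos: [0.4225, -0.2696, 0.3887]
orientation: [2.481, 1.927, 0.001]
contact_force: [1.4, 0.5, -0.2]
grip_width: -0.0002
gripper_force: 0.0
```

Call:
send_rows --deltas '[{"dx": 10,"dy": 40,"dz": 0,"rx": 0,"ry": 0,"rz": 5},{"dx": 20,"dy": 80,"dz": 0,"rx": 0,"ry": 0,"rz": 10},{"dx": 25,"dy": 120,"dz": 0,"rx": 0,"ry": 0,"rz": 15},{"dx": 30,"dy": 160,"dz": 0,"rx": 0,"ry": 0,"rz": 20},{"dx": 35,"dy": 200,"dz": 0,"rx": 0,"ry": 0,"rz": 25}]'

```text
clock: 1.97
tcp_pos: [0.4561, -0.0697, 0.3889]
orientation: [2.006, 2.417, -0.0]
contact_force: [1.5, -0.1, -0.1]
grip_width: 0.0001
gripper_force: 0.0
```

Call:
send_rows --deltas '[{"dx": 5,"dy": 35,"dz": -20,"rx": 0,"ry": 0,"rz": 0},{"dx": 15,"dy": 70,"dz": -45,"rx": 0,"ry": 0,"rz": 0},{"dx": 25,"dy": 100,"dz": -70,"rx": 0,"ry": 0,"rz": 0},{"dx": 35,"dy": 130,"dz": -95,"rx": 0,"ry": 0,"rz": 0},{"dx": 45,"dy": 160,"dz": -110,"rx": 0,"ry": 0,"rz": 0}]'

```text
clock: 2.38
tcp_pos: [0.5004, 0.0895, 0.2764]
orientation: [-2.01, -2.413, 0.003]
contact_force: [0.6, -0.6, -0.7]
grip_width: 0.0
gripper_force: 0.0
```

Call:
send_rows --deltas '[{"dx": 0,"dy": 0,"dz": 0,"rx": 0,"ry": 0,"rz": 0},{"dx": 0,"dy": 0,"dz": 0,"rx": 0,"ry": 0,"rz": 0},{"dx": 0,"dy": 0,"dz": 0,"rx": 0,"ry": 0,"rz": 0}]'

```text
clock: 2.63
tcp_pos: [0.5015, 0.0877, 0.2789]
orientation: [2.011, 2.413, -0.0]
contact_force: [-1.1, 0.6, 0.3]
grip_width: -0.0002
gripper_force: 0.0
```

Run:
```python
from m import *
o=r.get_obs(); print(o["joints"].round(2) if hasattr(o["joints"],"round") else o["joints"], o["contact_force"])
f=shot("wrist"); cv2.imwrite("pics/w1.png",f["frame"]); print(f["t"])
fit(f,[(.52,.279),(.473,.147),(.577,.11)])
```

```text
[ 0.34  0.22 -0.73  1.83  0.16  1.15 -0.26] [-1.08405688  0.62840629  0.28253142]
[0.48945581 0.16016314 0.43327086]
S [0.5217 0.2826] C [0.4749 0.1507] E [0.5786 0.1139] angle 89.96 width 0.01696269836188977 0.017021492202471507 1742 1030
[27 28 27 29 28 28 28 29 27 29 29 31 27 30 29 31 29 30 30 30 30 31 30 32
 30 31 31 32 30 33 32 32 32 33 32 32 33 33 32 33 35 33 33 34 34 35 34 35
 34  0  0  0  0  0  0  0  0]
[28 27 27 28 27 27 27 27 26 27 27 26 26 27 25 27 25 26 26 26 26 26 25 26
 25 25 26 25 25 24 26 24 25 25 24 26 23 25 21  0  0  0  0  0  0  0  0  0
  0  0  0  0  0  0  0  0  0]
```

View pics/w1.png

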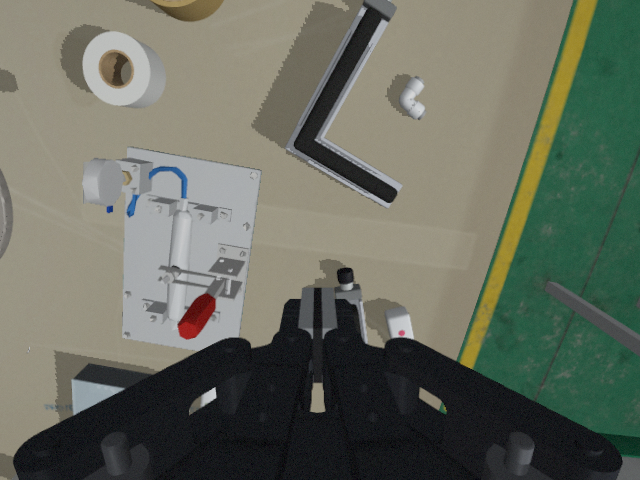

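The wrist view shows the L from above: corner at (300,145), bare end at (392,195), connector end at the top edge, (378,8). The elbow at (412,97) lies clear of the strip. The strip's visible ends lie about 8 mm beyond the given centre-line points, so those points are the start and end marks.

Call:
send_rows --deltas '[{"dx": 4,"dy": 38,"dz": -10,"rx": 0,"ry": 0,"rz": 0},{"dx": 8,"dy": 76,"dz": -20,"rx": 0,"ry": 0,"rz": 0},{"dx": 12,"dy": 114,"dz": -30,"rx": 0,"ry": 0,"rz": 0},{"dx": 16,"dy": 152,"dz": -40,"rx": 0,"ry": 0,"rz": 0},{"dx": 20,"dy": 190,"dz": -50,"rx": 0,"ry": 0,"rz": 0}]'

```text
clock: 3.1
tcp_pos: [0.5228, 0.278, 0.2293]
orientation: [2.015, 2.408, 0.002]
contact_force: [0.1, -0.1, 0.3]
grip_width: 0.0002
gripper_force: 0.0
```

Call:
send_rows --deltas '[{"dx": 0,"dy": 2,"dz": -30,"rx": 0,"ry": 0,"rz": 0},{"dx": 0,"dy": 5,"dz": -60,"rx": 0,"ry": 0,"rz": 0},{"dx": 0,"dy": 5,"dz": -90,"rx": 0,"ry": 0,"rz": 0},{"dx": 0,"dy": 5,"dz": -115,"rx": 0,"ry": 0,"rz": 0},{"dx": 0,"dy": 5,"dz": -130,"rx": 0,"ry": 0,"rz": 0}]'

```text
clock: 3.52
tcp_pos: [0.5216, 0.2805, 0.0966]
orientation: [2.014, 2.41, -0.004]
contact_force: [0.3, 0.2, 0.1]
grip_width: -0.0001
gripper_force: 0.0
```

Call:
send_rows --deltas '[{"dx": 0,"dy": 0,"dz": 0,"rx": 0,"ry": 0,"rz": 0},{"dx": 0,"dy": 0,"dz": 0,"rx": 0,"ry": 0,"rz": 0},{"dx": 0,"dy": 0,"dz": 0,"rx": 0,"ry": 0,"rz": 0}]'

```text
clock: 3.77
tcp_pos: [0.5229, 0.2831, 0.1005]
orientation: [2.012, 2.411, 0.004]
contact_force: [0.2, 0.5, -0.4]
grip_width: 0.0002
gripper_force: 0.0
```

Run:
```python
from m import *
o=r.get_obs(); print(np.round(o["joints"],2), o["contact_force"],o["tcp_pos"])
f=shot("wrist"); cv2.imwrite("pics/w2.png",f["frame"]); print(f["t"])
# image spots of the tip and of the fitted points
for p in[(o["tcp_pos"]-np.array([0,0,.011])),(.5217,.2826,.044),(.4749,.1507,.044)]:
    c=(np.array(p)-f["t"])@f["R"]; print(cv2.projectPoints(c.reshape(1,3),np.zeros(3),np.zeros(3),f["K"],np.array(f["distortion"]))[0].ravel())
g=shot("scene"); cv2.imwrite("pics/s2.png",cv2.resize(g["frame"][220:420,120:360],(720,600),interpolation=cv2.INTER_CUBIC))
```

```text
[-0.09  0.57 -0.68  1.82  0.45  0.9  -0.8 ] [ 0.16854471  0.46757215 -0.38438098] [0.52286988 0.28310068 0.10049442]
[0.51052487 0.3553498  0.25491675]
[314.88459253 287.2040279 ]
[313.22826108 258.13548782]
[219.20441191 413.45004922]
```

View pics/w2.png

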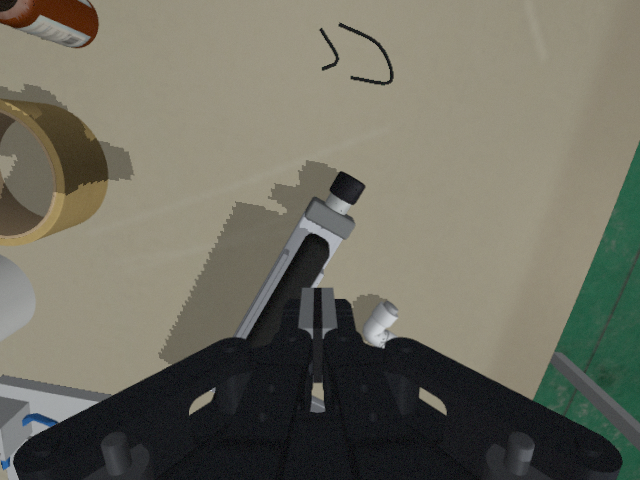

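View pics/s2.png

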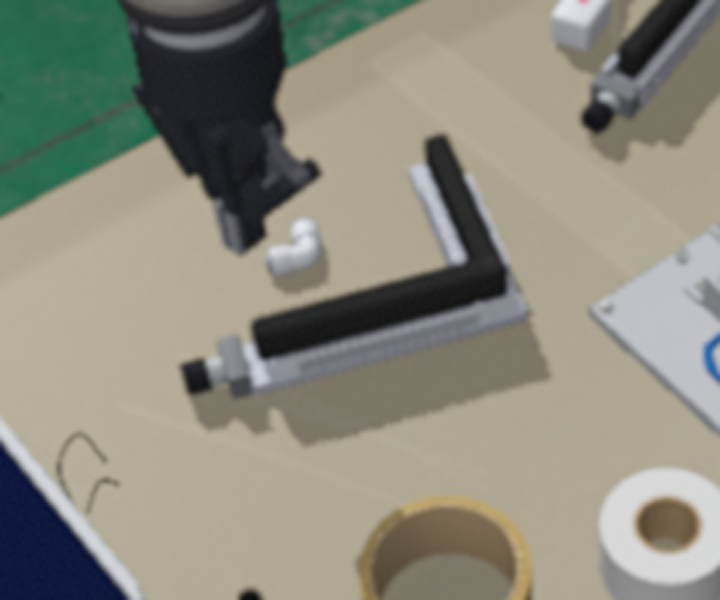

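The wrist view shows the strip's connector end at about (318,237), the grey end block at (330,217), and the fingers at (318,290) hovering above the strip. The scene view shows the fingertips above and beside the strip's first end, clear of the elbow.

Run:
```python
from h import *
f=shot("wrist"); g=f["frame"].max(2); v,u=np.nonzero(g<60); k=v<295; P=plane(f,np.c_[u[k],v[k]],.044)[:,:2]
S=np.array([.5217,.2826]);C=np.array([.4749,.1507]); d=(S-C)/np.linalg.norm(S-C); n=np.array([-d[1],d[0]])
q=P-S; s,w=q@d,q@n
for a in np.arange(-.04,.014,.004):
    m=(s>a)&(s<a+.004)&(abs(w)<.015)
    if m.any(): print(round(a*1e3),m.sum(),(w[m].min()*1e3).round(1),(w[m].max()*1e3).round(1))
print(n, (s[abs(w)<.012].max()), sorted(s[(abs(w)<.012)&(s<.013)])[-3:])
```

```text
-36 15 7.3 11.2
-32 75 0.5 11.3
-28 130 -4.6 11.3
-24 140 -13.6 11.2
-20 200 -15.0 11.2
-16 178 -14.6 11.3
-12 174 -7.5 11.3
-8 179 -7.6 11.3
-4 179 -7.7 11.3
0 181 -7.4 11.3
4 180 -7.2 11.3
8 158 -5.8 11.2
12 68 -2.9 10.0
[-0.94243501  0.33438937] 0.05560263418876925 [np.float64(0.012935108028712342), np.float64(0.012981693051799107), np.float64(0.012994291635157593)]
```

Call:
send_rows --deltas '[{"dx": 0,"dy": 0,"dz": -10,"rx": 0,"ry": 0,"rz": 0},{"dx": -1,"dy": 2,"dz": -20,"rx": 0,"ry": 0,"rz": 0},{"dx": -1,"dy": 2,"dz": -30,"rx": 0,"ry": 0,"rz": 0},{"dx": -1,"dy": 2,"dz": -37,"rx": 0,"ry": 0,"rz": 0},{"dx": -1,"dy": 2,"dz": -37,"rx": 0,"ry": 0,"rz": 0}]'

```text
clock: 4.33
tcp_pos: [0.519, 0.2845, 0.0593]
orientation: [-2.01, -2.413, 0.006]
contact_force: [-0.8, -0.6, 0.6]
grip_width: -0.0001
gripper_force: 0.0
```

Call:
send_rows --deltas '[{"dx": 0,"dy": 0,"dz": 0,"rx": 0,"ry": 0,"rz": 0},{"dx": 0,"dy": 0,"dz": 0,"rx": 0,"ry": 0,"rz": 0},{"dx": 0,"dy": 0,"dz": 0,"rx": 0,"ry": 0,"rz": 0}]'

```text
clock: 4.58
tcp_pos: [0.5207, 0.2856, 0.0621]
orientation: [2.011, 2.413, 0.001]
contact_force: [0.4, -0.1, 0.7]
grip_width: 0.0002
gripper_force: 0.0
```

Call:
send_rows --deltas '[{"dx": 0,"dy": 0,"dz": -3,"rx": 0,"ry": 0,"rz": 0},{"dx": 0,"dy": 0,"dz": -5,"rx": 0,"ry": 0,"rz": 0},{"dx": 0,"dy": 0,"dz": -7,"rx": 0,"ry": 0,"rz": 0},{"dx": 0,"dy": 0,"dz": -7,"rx": 0,"ry": 0,"rz": 0},{"dx": 0,"dy": 0,"dz": -7,"rx": 0,"ry": 0,"rz": 0}]'

```text
clock: 5.0
tcp_pos: [0.5203, 0.2853, 0.0546]
orientation: [-2.011, -2.413, 0.0]
contact_force: [-0.1, 0.9, -0.5]
grip_width: -0.0003
gripper_force: 0.0
```

Call:
send_rows --deltas '[{"dx": 0,"dy": 0,"dz": -1,"rx": 0,"ry": 0,"rz": 0},{"dx": 0,"dy": 0,"dz": -2,"rx": 0,"ry": 0,"rz": 0},{"dx": 0,"dy": 0,"dz": -3,"rx": 0,"ry": 0,"rz": 0},{"dx": 0,"dy": 0,"dz": -3,"rx": 0,"ry": 0,"rz": 0},{"dx": 0,"dy": 0,"dz": -3,"rx": 0,"ry": 0,"rz": 0}]'

```text
clock: 5.42
tcp_pos: [0.5203, 0.2853, 0.0516]
orientation: [-2.011, -2.413, 0.0]
contact_force: [-0.5, 0.2, 0.3]
grip_width: -0.0001
gripper_force: 0.0
```

Call:
send_rows --deltas '[{"dx": 0,"dy": 0,"dz": 0,"rx": 0,"ry": 0,"rz": 0},{"dx": 0,"dy": 0,"dz": 0,"rx": 0,"ry": 0,"rz": 0},{"dx": 0,"dy": 0,"dz": 0,"rx": 0,"ry": 0,"rz": 0}]'

```text
clock: 5.67
tcp_pos: [0.5204, 0.2854, 0.0518]
orientation: [2.011, 2.414, 0.0]
contact_force: [-0.2, 0.2, 0.5]
grip_width: -0.0
gripper_force: 0.0
```

Call:
send_rows --deltas '[{"dx": 0,"dy": 0,"dz": -1,"rx": 0,"ry": 0,"rz": 0},{"dx": 0,"dy": 0,"dz": -2,"rx": 0,"ry": 0,"rz": 0},{"dx": 0,"dy": 0,"dz": -2,"rx": 0,"ry": 0,"rz": 0},{"dx": 0,"dy": 0,"dz": -2,"rx": 0,"ry": 0,"rz": 0}]'

```text
clock: 6.0
tcp_pos: [0.5203, 0.2853, 0.0496]
orientation: [-2.011, -2.414, 0.0]
contact_force: [-0.3, -0.1, 0.2]
grip_width: -0.0002
gripper_force: 0.0
```

Run:
```python
from h import *
o=r.get_obs(); print(o["contact_force"],o["moment"],o["tcp_pos"])
g=shot("scene"); cv2.imwrite("pics/s3.png",cv2.resize(g["frame"][280:380,160:300],(800,571),interpolation=cv2.INTER_CUBIC))
for i in range(6): shot("scene"); o=r.get_obs(); print(np.round(o["contact_force"],2))
```

```text
[-0.273746   -0.12737204  0.20190845] [-0.0092364   0.03423967  0.02627671] [0.52034121 0.28527581 0.04959493]
[ 0.37  0.34 -0.06]
[ 0.01  0.2  -0.07]
[-0.05 -0.18 -0.78]
[ 0.68  0.2  -0.8 ]
[-1.12  0.21  0.63]
[-0.15  0.19 -0.07]
```

View pics/s3.png

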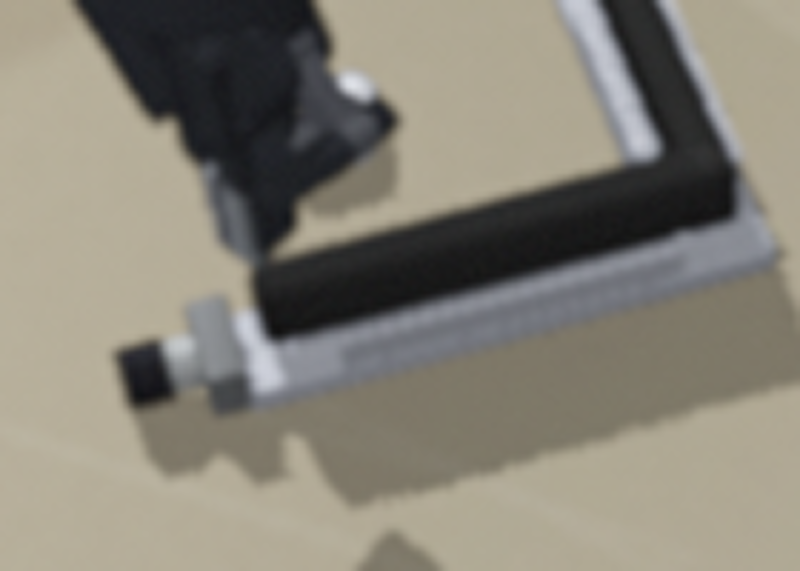

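The fingertips at crop (262,258) seem to lie just past the strip's far edge rather than on it, and there is no contact force. I'll check this against the scene camera.

Run:
```python
from h import *
o=r.get_obs(); T=np.array(o["tcp_pos"])-[0,0,.011]
def pr(f,p):
    c=(np.array(p)-f["t"])@f["R"]; return cv2.projectPoints(c.reshape(1,3),np.zeros(3),np.zeros(3),f["K"],np.array(f["distortion"],float))[0].ravel().round(1)
def dp(f,u,v):
    return (f["t"]+(rays(f,[(u,v)])*f["z_map"][v,u])@f["R"].T)[0].round(4)
g=shot("scene"); print("tip pred",pr(g,T),"S",pr(g,(.5217,.2826,.044)),"C",pr(g,(.4749,.1507,.044)),"E",pr(g,(.5786,.1139,.044)))
for u,v in[(205,322),(206,318),(210,329),(212,332),(230,322),(250,317),(270,312),(222,346)]: print(u,v,dp(g,u,v))
t=shot("top"); print("top tip",pr(t,T),"S",pr(t,(.5217,.2826,.044)))
w=shot("wrist"); print("wrist tip",pr(w,T)); 
for u,v in[(300,240),(300,260),(290,260),(270,320),(280,300)]: print(u,v,dp(w,u,v),w["frame"][v,u])
cv2.imwrite("pics/w3.png",np.hstack([w["frame"][150:390,180:430],cv2.resize(t["frame"][220:290,170:290],(411,240))]))
```

```text
tip pred [206.  330.1] S [206.6 326.9] C [282.2 306.5] E [264.4 266.2]
205 322 [0.5088 0.2896 0.0748]
206 318 [0.5051 0.2881 0.0875]
210 329 [0.5141 0.2803 0.0437]
212 332 [0.5119 0.2787 0.0363]
230 322 [0.5051 0.244  0.0437]
250 317 [0.4919 0.21   0.0439]
270 312 [0.4785 0.1756 0.0441]
222 346 [0.5    0.2699 0.001 ]
top tip [193.4 252.1] S [194.1 251.2]
wrist tip [314.9 287.1]
300 240 [ 5.089e-01  2.969e-01 -2.000e-04] [ 92 101 103]
300 260 [0.5109 0.2876 0.0088] [132 126 123]
290 260 [0.5051 0.286  0.0072] [100  96  92]
270 320 [0.4993 0.2459 0.0096] [137 131 128]
280 300 [0.5033 0.2602 0.0091] [132 128 125]
```

View pics/w3.png

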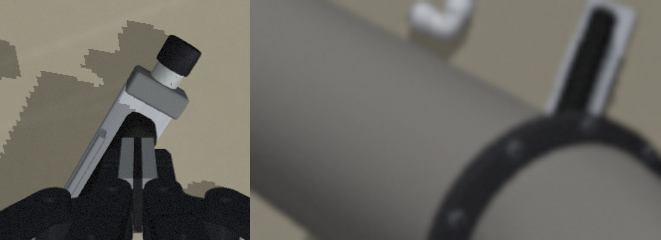

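Run:
```python
from h import *
o=r.get_obs(); print(o["tcp_pos"])
w=shot("wrist"); 
for u in (308,328):
  for v in range(282,330,4):
    print(u,v,(w["t"]+(rays(w,[(u,v)])*w["z_map"][v,u])@w["R"].T)[0].round(4),w["frame"][v,u])
g=shot("scene"); print(plane(g,[(206.4,325.2)]*3,.0386)[0],plane(g,[(206.4,325.2)],.064)[0])
for v in range(314,330): print(v,[float((g["t"]+(rays(g,[(u,v)])*g["z_map"][v,u])@g["R"].T)[0][2].round(3)) for u in range(198,216,2)])
```

```text
[0.52041221 0.28535107 0.04972116]
308 282 [0.5163 0.289  0.0422] [26 31 28]
308 286 [0.5167 0.2867 0.0419] [22 27 24]
308 290 [0.5156 0.2966 0.0684] [91 87 84]
308 294 [0.5157 0.2966 0.0723] [90 89 86]
308 298 [0.5158 0.2965 0.076 ] [92 90 86]
308 302 [0.516  0.2958 0.078 ] [93 91 89]
308 306 [0.5159 0.2973 0.0844] [90 85 85]
308 310 [0.5161 0.2968 0.0865] [91 86 83]
308 314 [0.5161 0.2968 0.0895] [92 90 86]
308 318 [0.5162 0.2969 0.0926] [93 89 86]
308 322 [0.5164 0.2961 0.094 ] [92 90 87]
308 326 [0.5163 0.2971 0.0984] [91 89 85]
328 282 [0.5262 0.29   0.0403] [26 23 24]
328 286 [0.5266 0.288  0.0407] [35 32 35]
328 290 [0.5239 0.2978 0.0679] [94 89 88]
328 294 [0.5237 0.2981 0.0725] [90 87 85]
328 298 [0.5235 0.2984 0.0769] [89 86 84]
328 302 [0.5236 0.2978 0.0792] [91 87 85]
328 306 [0.5234 0.2982 0.0833] [91 87 86]
328 310 [0.5234 0.2975 0.0853] [89 85 84]
328 314 [0.5232 0.298  0.0893] [94 91 88]
328 318 [0.5231 0.2982 0.0927] [92 89 87]
328 322 [0.523  0.2984 0.0958] [87 85 82]
328 326 [0.5231 0.2977 0.0974] [90 88 86]
[0.52942417 0.27877273 0.0386    ] [0.50967275 0.28775678
[... 390 characters left out ...]
53, 0.078, 0.073, -0.003]
320 [0.074, 0.081, 0.081, 0.083, 0.08, 0.075, 0.074, -0.003, 0.001]
321 [0.074, 0.079, 0.08, 0.08, 0.08, 0.073, 0.072, 0.001, -0.003]
322 [0.072, 0.076, 0.076, 0.075, 0.077, 0.078, 0.001, -0.002, -0.003]
323 [0.068, 0.071, 0.073, 0.072, 0.076, 0.069, -0.0, 0.001, -0.004]
324 [0.004, 0.068, 0.071, 0.069, 0.073, 0.002, 0.001, 0.044, 0.043]
325 [0.001, -0.001, 0.069, 0.067, 0.069, 0.043, 0.042, 0.043, 0.043]
326 [0.0, -0.001, 0.0, 0.062, 0.044, 0.041, 0.043, 0.043, 0.044]
327 [0.002, 0.001, 0.001, 0.045, 0.043, 0.042, 0.045, 0.043, 0.042]
328 [0.0, 0.002, 0.001, 0.044, 0.046, 0.045, 0.042, 0.042, 0.043]
329 [0.0, -0.001, 0.001, 0.041, 0.042, 0.046, 0.044, 0.045, 0.042]
```

Wrist depth puts the closed fingertips about 22 mm above the strip, at z ≈ 0.066. Their lateral position is right, so the real tip lies farther back than the given offset. I'll continue down slowly, going by force.

Call:
send_rows --deltas '[{"dx": 0,"dy": 0,"dz": -4,"rx": 0,"ry": 0,"rz": 0},{"dx": 0,"dy": 0,"dz": -8,"rx": 0,"ry": 0,"rz": 0},{"dx": 0,"dy": 0,"dz": -12,"rx": 0,"ry": 0,"rz": 0},{"dx": 0,"dy": 0,"dz": -15,"rx": 0,"ry": 0,"rz": 0},{"dx": 0,"dy": 0,"dz": -17,"rx": 0,"ry": 0,"rz": 0}]'

```text
clock: 7.02
tcp_pos: [0.5201, 0.2851, 0.032]
orientation: [-2.011, -2.413, 0.001]
contact_force: [0.3, -0.2, 0.0]
grip_width: 0.0003
gripper_force: 0.0
```

Call:
send_rows --deltas '[{"dx": 0,"dy": 0,"dz": 0,"rx": 0,"ry": 0,"rz": 0},{"dx": 0,"dy": 0,"dz": -1,"rx": 0,"ry": 0,"rz": 0},{"dx": 0,"dy": 0,"dz": -2,"rx": 0,"ry": 0,"rz": 0},{"dx": 0,"dy": 0,"dz": -3,"rx": 0,"ry": 0,"rz": 0},{"dx": 0,"dy": 0,"dz": -3,"rx": 0,"ry": 0,"rz": 0}]'

```text
clock: 7.43
tcp_pos: [0.5205, 0.2855, 0.0298]
orientation: [2.011, 2.413, 0.0]
contact_force: [-0.9, 0.1, 2.1]
grip_width: -0.0001
gripper_force: 0.9
```

```bash
cat > st.py <<'E'
from h import *
F=[];Z=[]
for i in range(6):
    w=shot("wrist"); o=r.get_obs(); F.append(o["contact_force"]); Z.append(o["tcp_pos"])
print(o["clock"],"F",np.mean(F,0).round(2),"sd",np.std(F,0).round(2),"tcp",np.mean(Z,0).round(4),np.round(o["joints"],2))
for u in (308,328):
    for v in range(270,300,4): print(u,v,(w["t"]+(rays(w,[(u,v)])*w["z_map"][v,u])@w["R"].T)[0].round(4),w["frame"][v,u])
E
python3 st.py
```

```text
7.7333 F [-0.45  0.21  1.43] sd [0.36 0.2  0.16] tcp [0.5204 0.2855 0.0299] [-0.14  0.67 -0.62  1.86  0.53  0.79 -0.87]
308 270 [0.5157 0.2909 0.0107] [150 145 141]
308 274 [0.5162 0.2879 0.0087] [135 130 125]
308 278 [0.516  0.291  0.0218] [18 16 16]
308 282 [0.5161 0.2907 0.026 ] [ 9 15  9]
308 286 [0.5162 0.2915 0.0326] [18 19 14]
308 290 [0.5157 0.2968 0.0488] [92 90 86]
308 294 [0.5158 0.2963 0.0516] [93 91 87]
308 298 [0.5159 0.2965 0.0558] [90 89 87]
328 270 [0.5261 0.2924 0.0097] [183 176 173]
328 274 [0.5266 0.29   0.0094] [180 174 169]
328 278 [0.527  0.288  0.0098] [180 173 169]
328 282 [0.5261 0.2906 0.0215] [ 6 13  6]
328 286 [0.5259 0.2909 0.0272] [26 27 23]
328 290 [0.5238 0.2984 0.049 ] [92 89 85]
328 294 [0.5238 0.298  0.052 ] [89 87 85]
328 298 [0.5236 0.2985 0.0569] [89 85 84]
```

Call:
send_rows --deltas '[{"dx": 0,"dy": 0,"dz": -1,"rx": 0,"ry": 0,"rz": 0},{"dx": 0,"dy": 0,"dz": -2,"rx": 0,"ry": 0,"rz": 0},{"dx": 0,"dy": 0,"dz": -3,"rx": 0,"ry": 0,"rz": 0},{"dx": 0,"dy": 0,"dz": -4,"rx": 0,"ry": 0,"rz": 0},{"dx": 0,"dy": 0,"dz": -5,"rx": 0,"ry": 0,"rz": 0}]'

```text
clock: 8.15
tcp_pos: [0.5205, 0.2855, 0.0248]
orientation: [2.011, 2.413, 0.0]
contact_force: [-0.8, -0.1, 5.1]
grip_width: -0.0004
gripper_force: 2.4
```

```bash
python3 st.py | head -1
```

```text
8.45 F [-0.91 -0.11  5.06] sd [0.44 0.56 0.42] tcp [0.5205 0.2855 0.0248] [-0.15  0.67 -0.62  1.86  0.54  0.78 -0.87]
```

Call:
send_rows --deltas '[{"dx": -0.7,"dy": -2,"dz": 0.2,"rx": 0,"ry": 0,"rz": 0},{"dx": -2,"dy": -6,"dz": 0.4,"rx": 0,"ry": 0,"rz": 0},{"dx": -3.3,"dy": -10,"dz": 0.5,"rx": 0,"ry": 0,"rz": 0},{"dx": -4.7,"dy": -14,"dz": 0.5,"rx": 0,"ry": 0,"rz": 0},{"dx": -6,"dy": -18,"dz": 0.5,"rx": 0,"ry": 0,"rz": 0}]'

```text
clock: 8.87
tcp_pos: [0.5146, 0.2671, 0.0254]
orientation: [2.011, 2.413, 0.001]
contact_force: [0.8, 2.9, 4.8]
grip_width: 0.0002
gripper_force: 2.2
```

```bash
cat > chk.py <<'E'
from h import *
# strip/channel position near the connector end: dark-connector blob in the wrist and scene views
w=shot("wrist"); o=r.get_obs(); print(o["clock"],np.round(o["contact_force"],2),np.round(o["tcp_pos"],4))
g=shot("scene"); m=(g["frame"].max(2)<60).astype(np.uint8); n,l,s,c=cv2.connectedComponentsWithStats(m[335:355,175:197]); i=1+s[1:,4].argmax(); print("connector px",c[i]+[175,335],s[i,4])
E
python3 chk.py
```

```text
8.9167 [-0.4   1.7   3.99] [0.5143 0.2659 0.0252]
connector px [185.14516129 345.61290323] 62
```

Run:
```python
import cv2
g=cv2.imread("pics/scene0.png"); m=(g.max(2)<60).astype("uint8"); n,l,s,c=cv2.connectedComponentsWithStats(m[335:355,175:197]); i=1+s[1:,4].argmax(); print(c[i]+[175,335],s[i,4])
```

```text
[185.09230769 345.6       ] 65
```

Call:
send_rows --deltas '[{"dx": -1.3,"dy": -4,"dz": 0,"rx": 0,"ry": 0,"rz": 0},{"dx": -2.7,"dy": -8,"dz": 0,"rx": 0,"ry": 0,"rz": 0},{"dx": -4,"dy": -12,"dz": 0,"rx": 0,"ry": 0,"rz": 0},{"dx": -5.4,"dy": -16,"dz": 0,"rx": 0,"ry": 0,"rz": 0},{"dx": -6.8,"dy": -20,"dz": 0,"rx": 0,"ry": 0,"rz": 0}]'

```text
clock: 9.38
tcp_pos: [0.5075, 0.247, 0.0252]
orientation: [-2.011, -2.414, -0.0]
contact_force: [1.7, 3.1, 4.6]
grip_width: -0.0004
gripper_force: 2.3
```

Call:
send_rows --deltas '[{"dx": -1.3,"dy": -4,"dz": 0,"rx": 0,"ry": 0,"rz": 0},{"dx": -2.7,"dy": -8,"dz": 0,"rx": 0,"ry": 0,"rz": 0},{"dx": -4,"dy": -12,"dz": 0,"rx": 0,"ry": 0,"rz": 0},{"dx": -5.4,"dy": -16,"dz": 0,"rx": 0,"ry": 0,"rz": 0},{"dx": -6.8,"dy": -20,"dz": 0,"rx": 0,"ry": 0,"rz": 0}]'

```text
clock: 9.8
tcp_pos: [0.5007, 0.2269, 0.0252]
orientation: [2.011, 2.413, 0.0]
contact_force: [1.1, 3.1, 4.0]
grip_width: -0.0003
gripper_force: 2.3
```

Call:
send_rows --deltas '[{"dx": -1.3,"dy": -4,"dz": 0,"rx": 0,"ry": 0,"rz": 0},{"dx": -2.7,"dy": -8,"dz": 0,"rx": 0,"ry": 0,"rz": 0},{"dx": -4,"dy": -12,"dz": 0,"rx": 0,"ry": 0,"rz": 0},{"dx": -5.4,"dy": -16,"dz": 0,"rx": 0,"ry": 0,"rz": 0},{"dx": -6.8,"dy": -20,"dz": 0,"rx": 0,"ry": 0,"rz": 0}]'

```text
clock: 10.22
tcp_pos: [0.4939, 0.2069, 0.0252]
orientation: [2.011, 2.413, 0.0]
contact_force: [1.2, 3.4, 5.2]
grip_width: -0.0002
gripper_force: 2.3
```

```bash
python3 chk.py
python3 - <<'E'
from h import *
w=shot("wrist"); f=w["frame"]; cv2.imwrite("pics/w4.png",f)
E
```

```text
10.2667 [0.36 2.3  4.59] [0.4935 0.2058 0.025 ]
connector px [185.21311475 345.67213115] 61
```

View pics/w4.png

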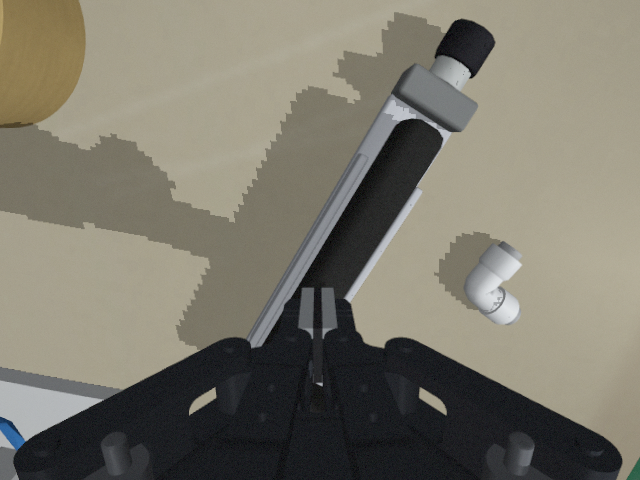

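The wrist view shows the fingers at (318,290) centred on the strip, with the channel unmoved and the elbow clear at (492,285). The connector pixel hasn't changed, so I'm going on to the corner.

Call:
send_rows --deltas '[{"dx": -1.3,"dy": -4,"dz": 0,"rx": 0,"ry": 0,"rz": 0},{"dx": -2.7,"dy": -8,"dz": 0,"rx": 0,"ry": 0,"rz": 0},{"dx": -4,"dy": -12,"dz": 0,"rx": 0,"ry": 0,"rz": 0},{"dx": -5.4,"dy": -16,"dz": 0,"rx": 0,"ry": 0,"rz": 0},{"dx": -6.8,"dy": -20,"dz": 0,"rx": 0,"ry": 0,"rz": 0}]'

```text
clock: 10.78
tcp_pos: [0.4871, 0.187, 0.0252]
orientation: [-2.011, -2.414, -0.0]
contact_force: [0.3, 2.8, 4.4]
grip_width: 0.0003
gripper_force: 2.3
```

Call:
send_rows --deltas '[{"dx": -1.3,"dy": -4,"dz": 0,"rx": 0,"ry": 0,"rz": 0},{"dx": -2.7,"dy": -8,"dz": 0,"rx": 0,"ry": 0,"rz": 0},{"dx": -4,"dy": -12,"dz": 0,"rx": 0,"ry": 0,"rz": 0},{"dx": -5.4,"dy": -16,"dz": 0,"rx": 0,"ry": 0,"rz": 0},{"dx": -6.8,"dy": -20,"dz": 0,"rx": 0,"ry": 0,"rz": 0}]'

```text
clock: 11.2
tcp_pos: [0.4803, 0.1669, 0.0252]
orientation: [2.011, 2.413, -0.0]
contact_force: [1.0, 2.5, 4.0]
grip_width: 0.0
gripper_force: 2.3
```

Call:
send_rows --deltas '[{"dx": -1.3,"dy": -4,"dz": 0,"rx": 0,"ry": 0,"rz": 0},{"dx": -2.7,"dy": -8,"dz": 0,"rx": 0,"ry": 0,"rz": 0},{"dx": -4,"dy": -12,"dz": 0,"rx": 0,"ry": 0,"rz": 0},{"dx": -5.2,"dy": -15.3,"dz": 0,"rx": 0,"ry": 0,"rz": 0},{"dx": -5.2,"dy": -15.3,"dz": 0,"rx": 0,"ry": 0,"rz": 0}]'

```text
clock: 11.62
tcp_pos: [0.4747, 0.1508, 0.025]
orientation: [2.012, 2.413, -0.002]
contact_force: [0.3, -0.4, 4.6]
grip_width: -0.0
gripper_force: 2.3
```

```bash
python3 chk.py
python3 - <<'E'
from m import *
w=shot("wrist"); g=w["frame"].max(2)
# strip end beside the connector and centre line from wrist view, ahead of fingers
v,u=np.nonzero(g<60); k=v<275; P=plane(w,np.c_[u[k],v[k]],.038)[:,:2]
S=np.array([.5217,.2826]);C=np.array([.4749,.1507]); d=(S-C)/np.linalg.norm(S-C); n=np.array([-d[1],d[0]]); q=P-C; s,x=q@d,q@n
for a in np.arange(.03,.16,.015):
    m=(s>a)&(s<a+.005)&(abs(x)<.02)
    if m.any(): print(round(a*1e3),m.sum(),(x[m].min()*1e3).round(1),(x[m].max()*1e3).round(1))
E
```

```text
11.6667 [ 0.08 -0.74  4.81] [0.4747 0.1508 0.025 ]
connector px [185.21311475 345.67213115] 61
30 538 -6.9 12.7
45 578 -6.9 12.7
60 623 -6.8 12.7
75 665 -7.0 12.6
90 710 -6.9 12.8
105 757 -6.9 12.8
120 790 -6.8 12.9
135 468 -6.8 8.2
```

At the corner, with about 4.7 N of press. Now along the second leg.

Call:
send_rows --deltas '[{"dx": -1,"dy": 0.3,"dz": 0,"rx": 0,"ry": 0,"rz": 0},{"dx": 1.5,"dy": -0.5,"dz": 0,"rx": 0,"ry": 0,"rz": 0},{"dx": 5,"dy": -1.8,"dz": 0,"rx": 0,"ry": 0,"rz": 0},{"dx": 9,"dy": -3.2,"dz": 0,"rx": 0,"ry": 0,"rz": 0},{"dx": 13,"dy": -4.6,"dz": 0,"rx": 0,"ry": 0,"rz": 0}]'

```text
clock: 12.18
tcp_pos: [0.4878, 0.1476, 0.0249]
orientation: [-2.01, -2.413, 0.001]
contact_force: [-2.4, 1.3, 4.1]
grip_width: -0.0
gripper_force: 2.4
```

Call:
send_rows --deltas '[{"dx": 4,"dy": -1.4,"dz": 0,"rx": 0,"ry": 0,"rz": 0},{"dx": 8,"dy": -2.8,"dz": 0,"rx": 0,"ry": 0,"rz": 0},{"dx": 12,"dy": -4.3,"dz": 0,"rx": 0,"ry": 0,"rz": 0},{"dx": 16,"dy": -5.7,"dz": 0,"rx": 0,"ry": 0,"rz": 0},{"dx": 20,"dy": -7.1,"dz": 0,"rx": 0,"ry": 0,"rz": 0}]'

```text
clock: 12.6
tcp_pos: [0.5086, 0.1402, 0.0252]
orientation: [-2.011, -2.413, -0.0]
contact_force: [-1.9, 1.0, 4.3]
grip_width: 0.0002
gripper_force: 2.3
```

Call:
send_rows --deltas '[{"dx": 4,"dy": -1.4,"dz": 0,"rx": 0,"ry": 0,"rz": 0},{"dx": 8,"dy": -2.8,"dz": 0,"rx": 0,"ry": 0,"rz": 0},{"dx": 12,"dy": -4.3,"dz": 0,"rx": 0,"ry": 0,"rz": 0},{"dx": 16,"dy": -5.7,"dz": 0,"rx": 0,"ry": 0,"rz": 0},{"dx": 20,"dy": -7.1,"dz": 0,"rx": 0,"ry": 0,"rz": 0}]'

```text
clock: 13.02
tcp_pos: [0.5286, 0.133, 0.0252]
orientation: [-2.011, -2.413, 0.0]
contact_force: [-2.1, 1.2, 5.1]
grip_width: 0.0002
gripper_force: 2.3
```

```bash
python3 chk.py
python3 - <<'E'
from m import *
g=shot("scene"); cv2.imwrite("pics/s5.png",cv2.resize(g["frame"][230:370,160:330],(728,600),interpolation=cv2.INTER_CUBIC))
for (u,v) in [(268,268),(266,270),(270,274),(264,266),(266,264),(265,262)]: print(u,v,(g["t"]+(rays(g,[(u,v)])*g["z_map"][v,u])@g["R"].T)[0].round(4),g["frame"][v,u])
E
```

```text
13.0667 [-1.47 -0.67  4.87] [0.5295 0.1327 0.0253]
connector px [185.16129032 345.69354839] 62
268 268 [0.5165 0.1477 0.1083] [37 33 31]
266 270 [0.5306 0.1428 0.0893] [32 28 28]
270 274 [0.5178 0.1434 0.0894] [37 33 30]
264 266 [0.53   0.1469 0.1025] [32 27 26]
266 264 [0.5212 0.1482 0.1151] [32 29 27]
265 262 [0.5294 0.1445 0.1115] [33 29 28]
```

View pics/s5.png

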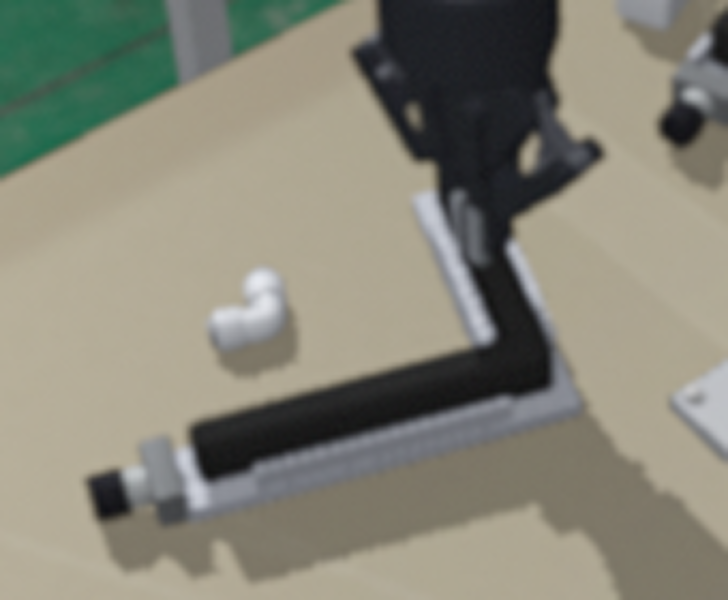

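The scene view shows the fingertips on the second leg, at crop (485,255). The elbow and connector are undisturbed.

Call:
send_rows --deltas '[{"dx": 4,"dy": -1.5,"dz": 0,"rx": 0,"ry": 0,"rz": 0},{"dx": 8,"dy": -3,"dz": 0,"rx": 0,"ry": 0,"rz": 0},{"dx": 12,"dy": -4.5,"dz": 0,"rx": 0,"ry": 0,"rz": 0},{"dx": 16,"dy": -6,"dz": 0,"rx": 0,"ry": 0,"rz": 0},{"dx": 20,"dy": -7.5,"dz": 0,"rx": 0,"ry": 0,"rz": 0}]'

```text
clock: 13.58
tcp_pos: [0.5485, 0.1257, 0.0252]
orientation: [-2.011, -2.413, 0.0]
contact_force: [-2.7, 1.2, 3.7]
grip_width: 0.0002
gripper_force: 2.3
```

Call:
send_rows --deltas '[{"dx": 4,"dy": -1.5,"dz": 0,"rx": 0,"ry": 0,"rz": 0},{"dx": 8,"dy": -3,"dz": 0,"rx": 0,"ry": 0,"rz": 0},{"dx": 12,"dy": -4.5,"dz": 0,"rx": 0,"ry": 0,"rz": 0},{"dx": 16,"dy": -6,"dz": 0,"rx": 0,"ry": 0,"rz": 0},{"dx": 19,"dy": -7.1,"dz": 0,"rx": 0,"ry": 0,"rz": 0}]'

```text
clock: 14.0
tcp_pos: [0.5678, 0.1184, 0.0252]
orientation: [2.011, 2.413, 0.0]
contact_force: [-1.7, 1.6, 5.0]
grip_width: 0.0001
gripper_force: 2.3
```

Call:
send_rows --deltas '[{"dx": 3,"dy": -1.1,"dz": 0,"rx": 0,"ry": 0,"rz": 0},{"dx": 6,"dy": -2.1,"dz": 0,"rx": 0,"ry": 0,"rz": 0},{"dx": 8.5,"dy": -3,"dz": 0,"rx": 0,"ry": 0,"rz": 0},{"dx": 8.5,"dy": -3,"dz": 0,"rx": 0,"ry": 0,"rz": 0},{"dx": 8.5,"dy": -3,"dz": 0,"rx": 0,"ry": 0,"rz": 0}]'

```text
clock: 14.42
tcp_pos: [0.5764, 0.1153, 0.0254]
orientation: [2.011, 2.412, 0.001]
contact_force: [-0.4, 0.6, 4.8]
grip_width: 0.0
gripper_force: 2.2
```

```bash
python3 chk.py
python3 - <<'E'
from m import *
g=shot("scene"); a=cv2.resize(g["frame"][230:330,200:300],(400,400),interpolation=cv2.INTER_CUBIC)
t=shot("top"); b=cv2.resize(t["frame"][205:285,230:310],(400,400),interpolation=cv2.INTER_CUBIC)
cv2.imwrite("pics/e6.png",np.hstack([a,b]))
E
```

```text
14.4667 [-0.37 -0.42  4.99] [0.5764 0.1153 0.0254]
connector px [185.0952381  345.63492063] 63
```

View pics/e6.png

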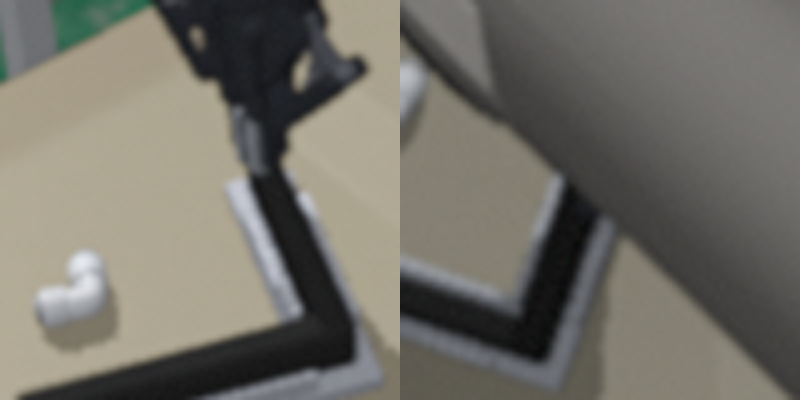

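The fingertips rest on the bare end, at crop (262,170), with about 4.9 N of press. The L and the elbow haven't moved.

```bash
python3 -c "
from bench import r
print(r.hand_in())"
```

```text
the job is handed in; nothing more can be done
None
```

I ran the fingertips along the L-shaped strip from the connector end, round the corner and to the bare end, finishing with them still pressing there at about 5 N. The force readings stayed at about 4–5 N throughout (roughly 5–6 mm in), nothing visibly moved, and the job was handed in at about 14.5 s; the hand-in returned no verdict.

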